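# Change the refill of the room-fragrance diffuser

### The job

The refill in the wooden fragrance diffuser is used up: press it down so that its push-push catch lets go and it pops up, then take it out and put it gently into the open biscuit tin. Slide the fresh refill from the cork trivet into the diffuser and press it down until the catch holds it. Press gently, only until you feel the end of the travel, and leave everything else where it is.

Things in the scene. Friction and masses are not known exactly. Their poses are not given: they have to be found in the camera images.
- bay: fragrance diffuser: fixed wooden block, origin under the axis of its refill bay; it reaches from x = -48 to +68 mm and y = -55 to +55 mm; flat top (deck) 82 mm above the sideboard. The refill bay is a vertical shaft 39 (x) x 55 (y) mm, whose top 8 mm widen like a funnel by 4 mm on every side; five dark scent slots lie on the deck on its +x side.
- mouth (a point): centre of the mouth of the refill bay, level with the deck; axes as the diffuser. Held down by the catch, a refill's top stands 18 mm above the deck; popped up, 41 mm. Press the middle of its top: pressing a popped-up refill to the end of travel and letting go leaves it held down; doing so to a held one makes it pop up.
- lift: black sprung plate 34 x 50 mm, floor of the bay, sliding up and down; its top lies 53 mm above this origin. The refill stands on it. It carries the push-push catch, which trips only at the end of travel: a firm stop 7 to 22 mm below the held-down height, where the refill's top is between 11 mm above and 4 mm below the deck.
- lift_top (a point): centre of the lift's top, 29 mm below the deck when popped up. The depth of the end of travel differs each time, also between the push that releases and the push that holds, and cannot be seen: feel for it. 1.5 mm short may not trip it. The spring takes 3 N at first, rising evenly to 7 to 9 N; 12 to 15 N is a sure press, over 25 N is too rough. Let go, it rises in up to 0.7 s.
- used_center (a point): centre of the used refill, a white plastic block 36 (x) x 52 (y) x 70 (z) mm with rounded edges, about 0.11 kg, at first held down in the bay, upright, its axes along those of the bay. A plain block that can be gripped across its 36 mm.
- fresh_center (a point): centre of the fresh refill, the same block as the used one, standing upright on the cork trivet (which is 10 mm thick, so its underside is 10 mm above the sideboard). Either way round (half a turn about z) fits the bay.
- tin: open aluminium biscuit tin, fixed, origin under the centre of its base; 120 (x) x 190 (y) mm, rim 50 mm high, walls and floor 3 mm; its lid is swung right back and slopes down beyond the +x rim, to x = 180 mm. Set the refill down on its floor; over 40 N of impact or push is too rough.
- trivet: rectangular cork trivet, fixed, 150 (x) x 190 (y) x 10 mm, origin under its centre; the fresh refill and the tong are on it.
- tong: stainless tong, 135 x 35 x 12 mm, lying on the cork trivet beside the fresh refill. Bystander.
- dish: green glass candy dish, 105 mm across, 46 mm high. Bystander.
- saucer1: white ceramic saucer, 96 mm across, 14 mm high, on the far side. Bystander.
- saucer2: white ceramic saucer like the others, on the far side. Bystander.
- saucer3: white ceramic saucer like the others, near the robot. Bystander.
- mould: wooden maamoul mould, a 66 mm disc 26 mm high (origin under it) with a handle reaching 135 mm towards the robot. Bystander.
Not all that is in view belongs to the job. What is shaped like the part that bears fresh_center but purple is not meant. What is shaped like the part that bears used_center but orange is not meant.

How it is judged (in metres and radians):
On the way, in this order (a step that is already met when the one before it is completed fails the run):
1. the used refill has popped up in the bay, with the fingers off it (x of used_center in the frame of mouth between -0.004 and 0.004 m and y of used_center in the frame of mouth between -0.004 and 0.004 m and z of used_center in the frame of mouth between 0 and 0.012 m and contact force between the fingers and used below 0.1 N), for 0.1 s.
2. the used refill lies or stands in the tin, released (x of used_center in the frame of tin between -0.055 and 0.055 m and y of used_center in the frame of tin between -0.09 and 0.09 m and height (world z) of used_center below 0.05 m and contact force between the fingers and used below 0.1 N and linear speed of used below 0.02 m/s), for 0.2 s.
At the end, for the whole second after the job is handed in: The fresh refill is upright in the bay, held down by the catch: centred within 4 mm, its top 13.5 to 22 mm above the deck (18 mm nominal), let go and at rest. The used refill is inside the tin (standing or lying, centre within the walls and under 50 mm high), let go and at rest (all of step 2 and x of fresh_center in the frame of mouth between -0.004 and 0.004 m and y of fresh_center in the frame of mouth between -0.004 and 0.004 m and z of fresh_center in the frame of mouth between -0.0215 and -0.013 m and angle between fresh_center's own z axis and vertical below 0.1 rad and contact force between the fingers and fresh below 0.1 N and linear speed of fresh below 0.01 m/s); the robot touches nothing.
It fails at once if a refill is pressed on the lift with more than 25 N (contact force between any of used, fresh and lift above 25 N).
It fails at once if the used refill is thrown or dropped hard into the tin (over 40 N) (contact force between used and tin above 40 N).
It fails at once if a bystander is moved by more than 30 mm (distance of any of tong, dish, saucer1, saucer2, saucer3, mould from where it was at the start of the episode above 0.03 m).
It also fails if it takes over 67 s, if anything falls off the work surface, if the arm or the gripper's body presses on something with over 40 N, if the wrist force passes 120 N, or if a joint passes its speed limit or range.

### The arm

A 6-joint arm with a two-finger parallel gripper is mounted at the origin on the work surface. World frame = base frame: x ahead of the robot, y to its left, z up, the work surface at z = 0. Lengths are in m, angles in degrees, forces in N, time in s.
With the tool pointing down it reaches from about 0.3 to 0.85 m from the base axis. Payload 5.4 kg.
Tool frame: the origin (TCP) lies between the finger pads; the fingertips stand 22 mm ahead of it and the grasp point (between the pads) lies 3 mm ahead of it; z points along the fingers, y is the direction in which the jaws open and shut (so a half turn about z gives the same grasp; the last joint's range is limited). The gripper opens to 85 mm and grips with 20 to 120 N. Pads are 22 mm wide; open, the fingers measure 114 mm over their backs; the gripper's body (76 mm by 85 mm) begins 54 mm behind the grasp point. The pads swing forward as they close: fully open they stand 13 mm farther back than shut.
Start: joints at [-84.918, 9.076, 91.501, -0, 79.423, -12.038], TCP at [0.169, -0.55, 0.253] pointing down, gripper open.
Joint ranges: [-166.64, 166.64], [-54.1, 131.32], [10.49, 154.53], [-73.88, 253.88], [9.74, 151.15], [-171.62, 171.62]. Speed limits (degrees/s): [147.25, 147.25, 180, 180, 180, 180].

### API

Orientations are given as a 3x3 rotation matrix whose columns are the frame's x, y, z axes.
In Python, from bench import observe, read_camera, camera_info, env, boxes_of, place_of gives the robot as it stands. The module is installed in compiled form; this text tells all that it offers.
- The arm moves only by the shell command python3 -m creep 'ROWS' [OPENING] [FORCE]. ROWS is JSON, one flat list of numbers, 4 for each row, row after row: the shift along the world's x, y, z in mm, then the turn about the world's z in degrees. A call has 1 to 20 rows; each row shifts and turns the pose as measured when the row begins; what a row does not reach is not made up. A row lasts 1/10 s, in which the tool goes at most 50 mm and 8.59 degrees, less where a joint would pass 70% of its speed; a pose out of reach is approached as far as the arm can. A call with a gripper value outside its range is refused whole. OPENING is the closure, from -1 (fully open) to 1 (shut), so that 0 is half open, set as the call begins (- or left out, the last holds). The fingers move at their own pace and stop on an object; FORCE is the grip in N (left out, the last holds). Time passes only in rows, so rows that do not move let the fingers close. It gives the time, the measured TCP pose, the force and the opening at its end, in the units of the state.
- observe(): the state, without advancing time (a new reading comes with each control period).
- read_camera(name): name is "scene" or "top"; returns the picture (400x640x3 uint8, red, green, blue); there is no depth.
- camera_info(name): a dict with "fx", "fy", "cx", "cy" (pixels), "distortion" ([k1, k2, p1, p2, k3] as OpenCV has them; the pictures are not rectified), "rvec" (rotation vector, rad) and "tvec" (3), from world to camera coordinates, as OpenCV has them. Camera axes: x right, y down, z forward; pixel columns grow to the right and rows downward; lengths in m; the calibration is good to about 2 mm. A picture is of the moment at which its call begins. camera_info takes no time and is no camera call.
- env.sign_off(): hands the job in, once; it reports no verdict.
Trained networks look in the newest picture that a camera, given by its name, has taken for a name from the list of things; names that differ only in an ending like _2 or _b are one class to them, and where a whole thing is asked for, a point or a joint stands for the part that bears it (a point fixed in the world has none). Each returns a list of dicts, best first, with "p" (0 to 1); they miss things now and then, are a little off and sometimes report something else, mostly with a low value. They report only what shows in the picture. A call takes as long as a camera call. They do not tell look-alikes from the thing itself.
- boxes_of(target, camera): "position" ([x, y, z] in m, in the coordinates of the camera as it stood for that picture, good to about 4 mm: the middle of the surface that is visible of it).
- place_of(target, camera): "position" ([x, y, z] in m, in the coordinates of the camera as it stood for that picture, good to about 4 mm: a listed point, or the origin of a listed thing).
The state is a dict: "clock": time; "joint_pos": joint angles; "qd": joint speeds; "effort": joint torques, N m; "position": TCP position; "tool_rot": TCP orientation; "ft_force": force on the tool from outside, world axes, zero at the start; "torque": the same for the moment, N m; "finger_gap": finger opening in m.
Only numpy, scipy, OpenCV 4.12 (cv2) and the standard library are available. Lean on these libraries where they do the work, as an engineer would, in place of code of your own. Each camera call takes 0.05 s, during which the arm holds its last target.

## Working session

There is one attempt and no reset: what is moved stays moved. The work goes in short steps, Python scripts to look and compute and a shell command to move; the robot and the scene stay as the last step left them, time stands still between calls to the robot, and variables do not carry over. Pictures are saved under pics/ and viewed, and the job is handed in when it is done.

```bash
mkdir -p pics; cat > h.py <<'E'
from bench import observe, read_camera, camera_info, env, boxes_of, place_of
import numpy as np, cv2
def cam(n):
    c=camera_info(n); R=cv2.Rodrigues(np.array(c["rvec"],float))[0]; t=np.array(c["tvec"],float).ravel()
    K=np.array([[c["fx"],0,c["cx"]],[0,c["fy"],c["cy"]],[0,0,1]]); return K,np.array(c["distortion"],float),R,t
def w(n,p):
    K,d,R,t=cam(n); return R.T@(np.array(p)-t)
def pix(n,P):
    K,d,R,t=cam(n); return cv2.projectPoints(np.array(P,float).reshape(-1,3),cv2.Rodrigues(R)[0],t,K,d)[0].reshape(-1,2)
def ray(n,uv,z):
    K,d,R,t=cam(n); q=cv2.undistortPoints(np.array(uv,float).reshape(-1,1,2),K,d).reshape(-1,2)
    o=-R.T@t; out=[]
    for a in q:
        v=R.T@np.array([a[0],a[1],1]); out.append(o+v*(z-o[2])/v[2])
    return np.array(out)
def snap(n,f):
    im=read_camera(n); cv2.imwrite("pics/"+f,cv2.cvtColor(im,cv2.COLOR_RGB2BGR)); return im
E
python3 - <<'E'
from h import *
np.set_printoptions(precision=4,suppress=True)
for n in("scene","top"):
    snap(n,n+"0.png")
    K,d,R,t=cam(n); print(n,K[0,0],-R.T@t,R[2])
    for k in("bay","mouth","used_center","fresh_center","tin","trivet","lift_top"):
        print(k,[(w(n,r["position"]).round(4),round(r["p"],2)) for r in place_of(k,n)[:3]])
print(observe())
E
```

```text
scene 384.8370677701248 [1.1941 0.2539 0.5384] [-0.7673 -0.2924 -0.5707]
bay [(array([0.5648, 0.0094, 0.0015]), 0.57)]
mouth [(array([0.5658, 0.0149, 0.0835]), 0.76)]
used_center [(array([0.5621, 0.0096, 0.0684]), 0.89), (array([ 0.6128, -0.1216,  0.0369]), 0.63), (array([ 0.5097, -0.2133,  0.013 ]), 0.59)]
fresh_center [(array([ 0.6544, -0.2866,  0.0384]), 0.95), (array([ 0.5147, -0.2976,  0.0489]), 0.59)]
tin [(array([0.4799, 0.2847, 0.001 ]), 0.57)]
trivet [(array([ 0.5095, -0.2837,  0.0038]), 0.94)]
lift_top []
top 392.2444780976613 [0.4865 0.0146 1.1321] [ 0.1021 -0.0112 -0.9947]
bay []
mouth [(array([0.5615, 0.0061, 0.0808]), 0.78)]
used_center [(array([ 0.6154, -0.1269,  0.0341]), 0.55), (array([0.5624, 0.0077, 0.0682]), 0.5)]
fresh_center [(array([ 0.5099, -0.2991,  0.0456]), 0.65), (array([ 0.6516, -0.2867,  0.0378]), 0.61), (array([ 0.7714,  0.1298, -0.0023]), 0.57)]
tin [(array([ 0.4812,  0.2716, -0.0015]), 0.7)]
trivet [(array([ 0.505 , -0.2825,  0.0022]), 0.85)]
lift_top [(array([0.5589, 0.0109, 0.0821]), 0.33)]
{'clock': 0.8, 'joint_pos': array([-84.918 ,   9.0745,  91.5021,   0.0032,  79.4227, -12.038 ]), 'qd': array([ 0.0093, -0.0299, -0.0193, -0.0925, -0.0207, -0.0836]), 'effort': array([ -0.0008, -39.5986, -33.1684,  -0.0002,   0.0005,  -0.    ]), 'position': array([ 0.1693, -0.5495,  0.2533]), 'tool_rot': array([[ 0.9557,  0.2944,  0.0001],
       [ 0.2944, -0.9557, -0.    ],
       [ 0.0001,  0.    , -1.    ]]), 'ft_force': array([ 0.1301, -0.1754, -0.0701]), 'torque': array([0.0386, 0.0015, 0.0603]), 'finger_gap': 0.08540414209743825}
```

View pics/scene0.png

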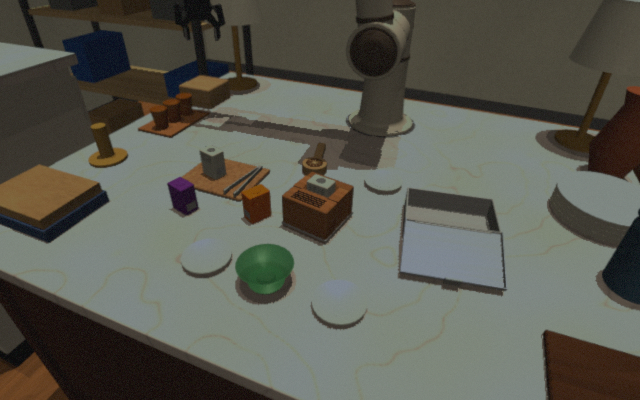

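View pics/top0.png

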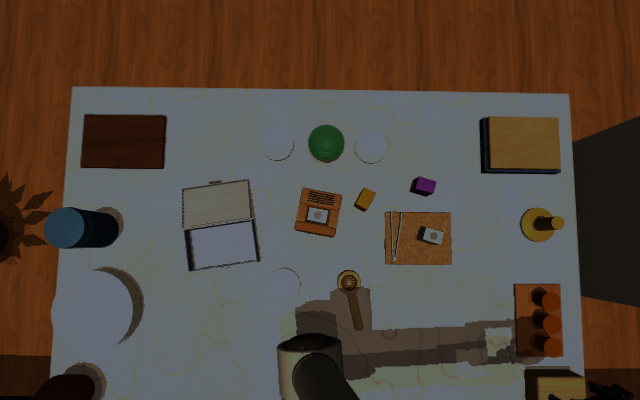

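The scene view shows the diffuser at about (318,205), with the white used refill standing just above its deck. The fresh refill is at (213,163) on the trivet, the open tin at (450,235), and the orange and purple decoys at (257,203) and (183,195). In the top view these are the bay at (318,212), fresh at (432,236) and the tin interior at (223,245). I'll zoom in to get the yaws.

```bash
python3 - <<'E'
from h import *
t=cv2.imread("pics/top0.png"); s=cv2.imread("pics/scene0.png")
def z(im,x,y,W,H,k): return cv2.resize(cv2.convertScaleAbs(im[y:y+H,x:x+W],alpha=1.4),(W*k,H*k),interpolation=cv2.INTER_CUBIC)
cv2.imwrite("pics/z1.png",np.hstack([z(t,285,180,65,65,6),z(t,400,205,65,65,6)]))
cv2.imwrite("pics/z2.png",np.hstack([z(s,275,165,85,75,5),z(s,180,140,75,75,5)]))
cv2.imwrite("pics/z3.png",z(t,175,170,95,110,5))
E
```

```text
(no output)
```

View pics/z1.png

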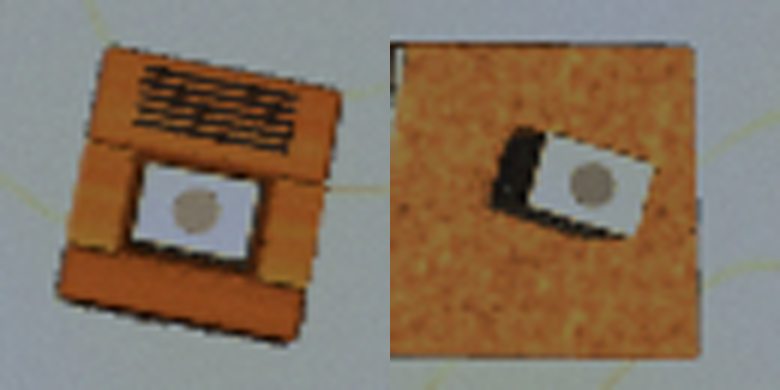

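View pics/z2.png

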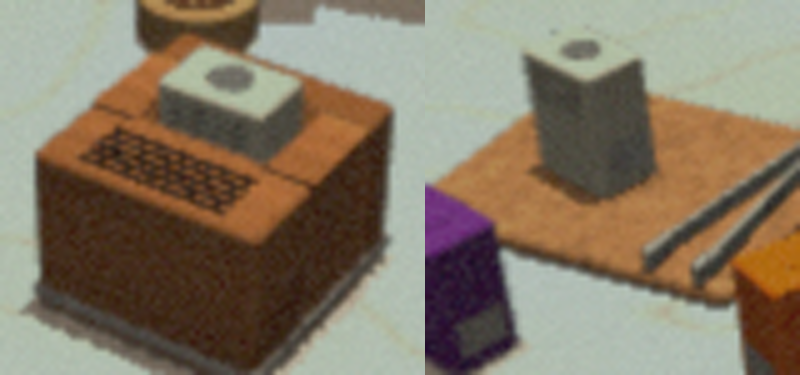

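View pics/z3.png

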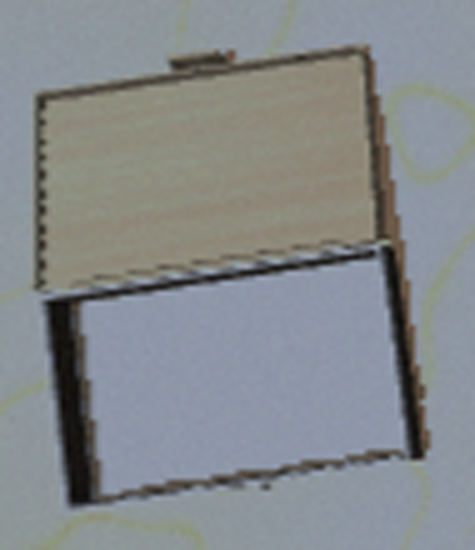

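```bash
python3 - <<'E'
from h import *
np.set_printoptions(precision=4,suppress=True)
from scipy.optimize import least_squares
def fit(dat,x0):
    # dat: list of (cam, z, [local pts],[pix])
    def f(p):
        c,s=np.cos(p[2]),np.sin(p[2]); r=[]
        for n,z,L,px in dat:
            L=np.array(L,float); P=np.c_[p[0]+c*L[:,0]-s*L[:,1],p[1]+s*L[:,0]+c*L[:,1],np.full(len(L),z)]
            r.append((pix(n,P)-np.array(px)).ravel())
        return np.concatenate(r)
    o=least_squares(f,x0,loss="soft_l1"); print("xy",o.x[:2],"yaw",np.degrees(o.x[2])); print(o.fun.reshape(-1,2).round(1).tolist())
T1=lambda a:[(285+(x+.5)/6-.5,180+(y+.5)/6-.5) for x,y in a]
T2=lambda a:[(400+(x-390+.5)/6-.5,205+(y+.5)/6-.5) for x,y in a]
S1=lambda a:[(275+(x+.5)/5-.5,165+(y+.5)/5-.5) for x,y in a]
S2=lambda a:[(180+(x-425+.5)/5-.5,140+(y+.5)/5-.5) for x,y in a]
D=[(.068,.055),(.068,-.055),(-.048,-.055),(-.048,.055)]
B=[(.018,.026),(.018,-.026),(-.018,-.026),(-.018,.026)]
print("bay");
d=[("top",.082,D,T1([(107,47),(340,92),(292,334),(62,292)]))]
fit(d,[.56,.01,-.2])
e=[("scene",.082,D[:3],S1([(258,240),(40,155),(190,38)])),("scene",.082,D[3:],S1([(390,110)]))]
fit(e,[.56,.01,-.2]); fit(d+e,[.56,.01,-.2])
print("used top")
d=[("top",.1,B,T1([(138,163),(266,181),(252,260),(131,242)]))]
e=[("scene",.1,B,S1([(260,115),(160,90),(200,47),(302,83)]))]
fit(d,[.56,.01,-.2]);fit(e,[.56,.01,-.2])
print("fresh")
d=[("top",.08,B,T2([(546,132),(656,167),(631,238),(530,205)]))]
e=[("scene",.08,B,S2([(588,81),(526,53),(576,29),(642,60)]))]
fit(d,[.51,-.29,-.3]);fit(e,[.51,-.29,-.3]);fit(d+e,[.51,-.29,-.3])
print("tin")
T3=lambda a:[(175+(x+.5)/5-.5,170+(y+.5)/5-.5) for x,y in a]
d=[("top",.05,[(.06,.095),(.06,-.095),(-.06,-.095),(-.06,.095)],T3([(45,297),(390,245),(425,457),(70,505)]))]
fit(d,[.48,.28,.1])
print(pix("scene",[[.56,.01,.2]]))
E
```

```text
bay
xy [0.5631 0.0091] yaw -10.360518550442597
[[-0.4, -0.9], [0.7, -0.7], [0.7, 1.3], [-1.4, 0.4]]
xy [0.5646 0.0115] yaw -10.796368225426068
[[0.2, 1.2], [-1.6, -0.2], [-0.3, -1.2], [2.5, -0.4]]
xy [0.5635 0.0103] yaw -10.529648231059083
[[-0.7, -1.1], [0.4, -0.7], [0.2, 1.2], [-1.8, 0.2], [0.0, 0.7], [-1.8, -0.5], [-0.7, -1.5], [2.0, -0.9]]
used top
xy [0.5624 0.0086] yaw -7.561574195366338
[[1.1, -0.1], [-0.8, -0.3], [-0.4, 0.1], [0.2, 0.2]]
xy [0.5652 0.0095] yaw -8.79276002413793
[[0.4, 1.5], [-1.2, -0.9], [-0.2, -0.1], [0.6, -0.2]]
fresh
xy [ 0.5117 -0.3026] yaw -17.281672894483393
[[0.0, -0.4], [0.2, -0.3], [0.6, 0.6], [-1.1, 0.2]]
xy [ 0.5152 -0.3008] yaw -15.942979237257445
[[-0.1, 1.0], [-1.3, -0.0], [0.3, -0.5], [0.7, -0.4]]
xy [ 0.5124 -0.3025] yaw -16.600268633588325
[[-0.1, -0.6], [0.1, -0.8], [0.7, 0.3], [-1.0, 0.0], [-0.2, 0.3], [-1.1, -0.7], [0.6, -1.1], [0.8, -1.0]]
tin
xy [0.4809 0.2712] yaw 9.230533060749897
[[0.4, -0.8], [-0.0, -0.7], [-1.2, 0.4], [0.5, 1.3]]
[[322.6594 137.0955]]
```

```bash
python3 -m creep '[28,40,-4,4.5,28,40,-4,4.5,28,40,-4,4.5,28,40,-4,4.5,28,40,-4,4.5,28,40,-4,4.5,28,40,-4,4.5,28,40,-4,4.5,28,40,-4,4.5,28,40,-4,4.5,28,40,-4,4.5,28,40,-4,4.5,28,40,-4,4.5,28,40,-4,4.5,0,0,0,0]' 1 40
```

```text
clock: 2.3
position: [0.5658, 0.0258, 0.1987]
tool_rot: [[0.131, 0.991, 0.013], [0.991, -0.131, -0.003], [-0.001, 0.014, -1.0]]
ft_force: [-1.2, -0.7, 0.4]
finger_gap: -0.0004
```

```bash
python3 -m creep '[-1,-16,-30,-2,-1,0,-20,0,0,0,0,0,0,0,0,0]'
python3 - <<'E'
from h import *
np.set_printoptions(precision=4,suppress=True)
print(observe()["position"],observe()["tool_rot"][:,1],observe()["ft_force"])
for n in("top","scene"):
    snap(n,n+"1.png")
    for k in("mouth","used_center"):
        print(k,[(w(n,r["position"]).round(4),round(r["p"],2)) for r in place_of(k,n)[:3]])
a=cv2.imread("pics/scene1.png")[110:250,250:390]; cv2.imwrite("pics/z4.png",cv2.resize(a,None,fx=4,fy=4))
E
```

```text
clock: 2.7
position: [0.5649, 0.0102, 0.1489]
tool_rot: [[0.164, 0.986, 0.016], [0.986, -0.164, -0.005], [-0.002, 0.016, -1.0]]
ft_force: [0.2, 0.7, 0.2]
finger_gap: 0.0001
[0.5649 0.0102 0.1489] [ 0.9864 -0.1637  0.0162] [0.1878 0.7375 0.1886]
mouth [(array([0.5591, 0.0092, 0.0798]), 0.7)]
used_center [(array([ 0.6119, -0.1212,  0.0344]), 0.83)]
mouth [(array([0.5668, 0.0125, 0.0875]), 0.98), (array([ 0.3687,  0.1043, -0.0011]), 0.26)]
used_center [(array([0.5668, 0.0112, 0.0684]), 0.86)]
```

View pics/z4.png

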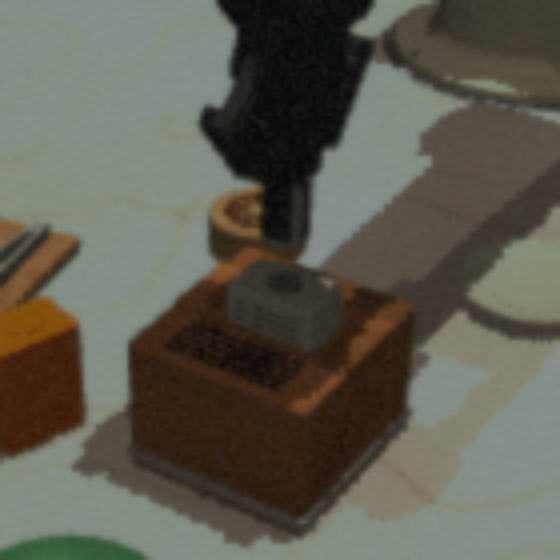

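The closed fingers are above the used refill's dot (crop ~ (287,245) tip over (287,280)). I'll go down and feel for contact.

```bash
python3 -m creep '[0,0,-10,0,0,0,-10,0,0,0,0,0]'; for i in 1 2 3; do :; done; python3 -m creep '[0,0,-3,0]'; python3 -m creep '[0,0,-3,0]'
```

```text
clock: 3.3
position: [0.5659, 0.0104, 0.1287]
tool_rot: [[0.163, 0.986, 0.019], [0.987, -0.163, -0.005], [-0.002, 0.02, -1.0]]
ft_force: [-1.0, 0.3, -0.7]
finger_gap: -0.0003
clock: 3.4
position: [0.566, 0.0104, 0.1255]
tool_rot: [[0.163, 0.986, 0.019], [0.987, -0.163, -0.005], [-0.002, 0.02, -1.0]]
ft_force: [0.7, -0.2, 0.4]
finger_gap: -0.0004
clock: 3.5
position: [0.5658, 0.0104, 0.1221]
tool_rot: [[0.163, 0.986, 0.019], [0.987, -0.163, -0.005], [-0.002, 0.019, -1.0]]
ft_force: [-1.8, 0.1, 6.4]
finger_gap: -0.0001
```

```bash
for r in a; do python3 -m creep '[0,0,-2,0]'; python3 -m creep '[0,0,-2,0]';python3 -m creep '[0,0,-2,0]'; done | grep -v tool_rot
```

```text
clock: 3.6
position: [0.5661, 0.0104, 0.1207]
ft_force: [-1.6, 0.6, 6.0]
finger_gap: 0.0
clock: 3.7
position: [0.5666, 0.0103, 0.1195]
ft_force: [-1.8, 0.5, 6.4]
finger_gap: 0.0002
clock: 3.8
position: [0.5673, 0.0102, 0.1186]
ft_force: [-2.5, -0.3, 6.6]
finger_gap: 0.0005
```

```bash
(python3 -m creep '[-1,0,-3,0]'; python3 -m creep '[-1,0,-3,0]';python3 -m creep '[0,0,-3,0]') | grep -v tool_rot
```

```text
clock: 3.9
position: [0.5672, 0.0102, 0.1169]
ft_force: [-1.7, 0.9, 6.6]
finger_gap: 0.0003
clock: 4.0
position: [0.5671, 0.0101, 0.1152]
ft_force: [-1.9, 1.5, 7.7]
finger_gap: -0.0001
clock: 4.1
position: [0.5674, 0.0102, 0.1135]
ft_force: [-5.6, 0.8, 9.4]
finger_gap: 0.0001
```

```bash
(python3 -m creep '[-1,0,-3,0]'; python3 -m creep '[-1,0,-3,0]') | grep -v tool_rot
```

```text
clock: 4.2
position: [0.5671, 0.0102, 0.1118]
ft_force: [-3.3, 1.5, 8.9]
finger_gap: -0.0001
clock: 4.3
position: [0.5669, 0.0102, 0.1103]
ft_force: [-2.7, 0.3, 8.0]
finger_gap: -0.0
```

```bash
(python3 -m creep '[-1,0,-3,0]'; python3 -m creep '[-1,0,-3,0]') | grep -v tool_rot
```

```text
clock: 4.4
position: [0.5669, 0.0102, 0.1089]
ft_force: [-2.9, 1.0, 8.6]
finger_gap: 0.0002
clock: 4.5
position: [0.5668, 0.0102, 0.1075]
ft_force: [-2.6, 1.4, 8.5]
finger_gap: -0.0001
```

```bash
(python3 -m creep '[-1,0,-3,0]'; python3 -m creep '[-1,0,-3,0]') | grep -v tool_rot
```

```text
clock: 4.6
position: [0.5669, 0.0102, 0.1065]
ft_force: [-5.3, 1.5, 16.4]
finger_gap: -0.0002
clock: 4.7
position: [0.567, 0.0102, 0.1063]
ft_force: [-7.8, 1.2, 20.3]
finger_gap: 0.0004
```

```bash
(python3 -m creep '[0,0,20,0,0,0,40,0,-4,0,20,-1,0,0,0,0]'; python3 -m creep '[0,0,0,0,0,0,0,0,0,0,0,0,0,0,0,0]' -1 ) 
python3 - <<'E'
from h import *
np.set_printoptions(precision=4,suppress=True)
for n in("top","scene"):
    snap(n,n+"2.png")
    for k in("mouth","used_center"):
        print(k,[(w(n,r["position"]).round(4),round(r["p"],2)) for r in place_of(k,n)[:3]])
a=cv2.imread("pics/scene2.png")[110:250,250:390]; b=cv2.imread("pics/top2.png")[160:300,250:390];cv2.imwrite("pics/z5.png",cv2.resize(np.hstack([a,b]),None,fx=2.8,fy=4))
E
```

```text
clock: 5.1
position: [0.5624, 0.0104, 0.1889]
tool_rot: [[0.179, 0.983, 0.037], [0.984, -0.179, -0.008], [-0.001, 0.038, -0.999]]
ft_force: [-0.2, 1.0, 0.6]
finger_gap: 0.0
clock: 5.5
position: [0.5609, 0.0107, 0.1845]
tool_rot: [[0.178, 0.983, 0.032], [0.984, -0.178, -0.007], [-0.001, 0.033, -0.999]]
ft_force: [0.2, 0.0, 0.4]
finger_gap: 0.0577
mouth []
used_center [(array([ 0.6143, -0.1236,  0.0368]), 0.67)]
mouth [(array([0.5646, 0.0129, 0.0856]), 0.98)]
used_center [(array([0.5664, 0.0107, 0.0897]), 0.83), (array([ 0.6134, -0.1183,  0.0339]), 0.67), (array([0.5652, 0.0126, 0.0861]), 0.24)]
```

View pics/z5.png

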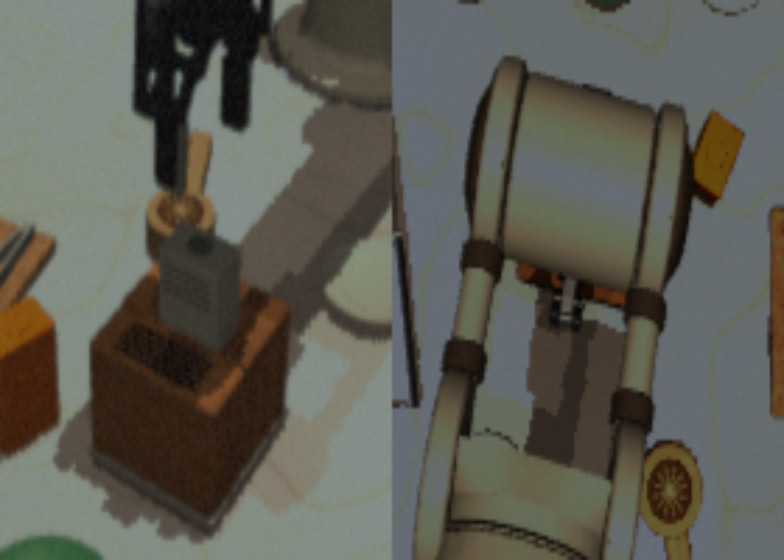

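It popped up: scene crop shows it tall at (200,290), network z ≈ 0.090. Descending to grip it.

```bash
(python3 -m creep '[2,-1,-20,1,0,0,-20,0,0,0,-15,0,0,0,0,0]';python3 -m creep '[0,0,-9,0,0,0,-8,0,0,0,0,0,0,0,0,0]' )
```

```text
clock: 6.2
position: [0.5647, 0.0094, 0.1307]
tool_rot: [[0.16, 0.986, 0.038], [0.987, -0.16, -0.007], [-0.001, 0.039, -0.999]]
ft_force: [0.4, 0.5, -1.1]
finger_gap: 0.0852
clock: 6.6
position: [0.566, 0.0092, 0.1145]
tool_rot: [[0.16, 0.986, 0.041], [0.987, -0.16, -0.008], [-0.001, 0.042, -0.999]]
ft_force: [-0.3, 0.5, -0.6]
finger_gap: 0.0851
```

```bash
(python3 -m creep '[-2,0,-3,0,0,0,0,0]';python3 -m creep '[0,0,0,0,0,0,0,0,0,0,0,0,0,0,0,0,0,0,0,0]' 1 30;python3 -m creep '[0,0,0,0,0,0,0,0,0,0,0,0]' )
```

```text
clock: 6.8
position: [0.5644, 0.0091, 0.1121]
tool_rot: [[0.16, 0.986, 0.042], [0.987, -0.16, -0.008], [-0.001, 0.043, -0.999]]
ft_force: [-0.3, 0.4, 0.6]
finger_gap: 0.0858
clock: 7.3
position: [0.5645, 0.009, 0.113]
tool_rot: [[0.16, 0.986, 0.043], [0.987, -0.16, -0.008], [-0.001, 0.044, -0.999]]
ft_force: [-0.6, -0.4, -0.0]
finger_gap: 0.0364
clock: 7.6
position: [0.5645, 0.009, 0.113]
tool_rot: [[0.16, 0.986, 0.043], [0.987, -0.16, -0.008], [-0.001, 0.044, -0.999]]
ft_force: [0.1, 0.3, 1.0]
finger_gap: 0.0359
```

```bash
(python3 -m creep '[0,0,8,0,0,0,15,0,0,0,20,0]';python3 -m creep '[0,0,25,0,0,0,15,0,0,0,0,0]' ) | grep -v gap; python3 -c "
from h import *
snap('scene','scene3.png')
a=cv2.imread('pics/scene3.png')[80:250,230:400]; cv2.imwrite('pics/z6.png',cv2.resize(a,None,fx=3,fy=3))"
```

```text
clock: 7.9
position: [0.5621, 0.0095, 0.155]
tool_rot: [[0.16, 0.986, 0.036], [0.987, -0.16, -0.007], [-0.001, 0.037, -0.999]]
ft_force: [0.2, 0.0, -0.8]
clock: 8.2
position: [0.5645, 0.0091, 0.2032]
tool_rot: [[0.16, 0.986, 0.045], [0.987, -0.16, -0.009], [-0.001, 0.046, -0.999]]
ft_force: [0.3, -0.3, -1.5]
```

View pics/z6.png

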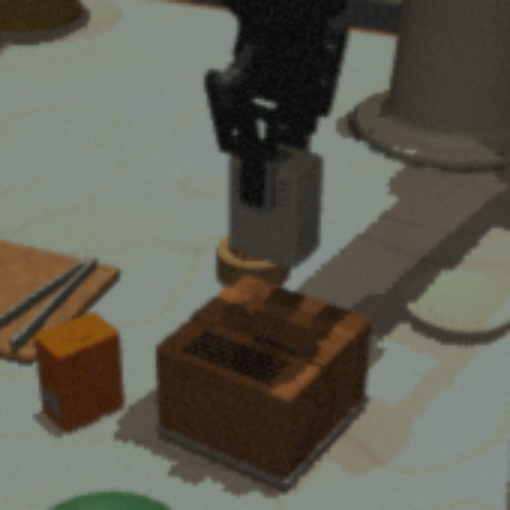

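The refill is held, clear above the bay at crop (275,205). Now to the tin.

```bash
(python3 -m creep '[-8,26,-3,2,-8,26,-3,2,-8,26,-3,2,-8,26,-3,2,-8,26,-3,2,-8,26,-3,2,-8,26,-3,2,-8,26,-3,2,-8,26,-3,2,0,0,0,0,0,0,0,0]' ) 
```

```text
clock: 9.35
position: [0.4825, 0.2499, 0.1653]
tool_rot: [[-0.163, 0.986, 0.031], [0.987, 0.163, 0.003], [-0.002, 0.031, -1.0]]
ft_force: [0.4, -0.6, -0.5]
finger_gap: 0.0365
```

```bash
(python3 -m creep '[-1,10,-20,0,0,10,-20,0,0,2,-20,0,0,0,-20,0,0,0,0,0]'; python3 -m creep '[0,0,-6,0,0,0,0,0]';) ; python3 -c "
from h import *
snap('scene','scene4.png')
a=cv2.imread('pics/scene4.png')[130:300,370:540]; cv2.imwrite('pics/z7.png',cv2.resize(a,None,fx=3,fy=3))"
```

```text
clock: 9.85
position: [0.483, 0.2684, 0.0825]
tool_rot: [[-0.157, 0.987, 0.032], [0.988, 0.157, 0.001], [-0.004, 0.031, -1.0]]
ft_force: [0.1, -0.3, -0.6]
finger_gap: 0.036
clock: 10.05
position: [0.484, 0.2673, 0.0769]
tool_rot: [[-0.155, 0.987, 0.032], [0.988, 0.155, 0.001], [-0.004, 0.032, -0.999]]
ft_force: [-0.1, -0.5, -0.2]
finger_gap: 0.0363
```

View pics/z7.png

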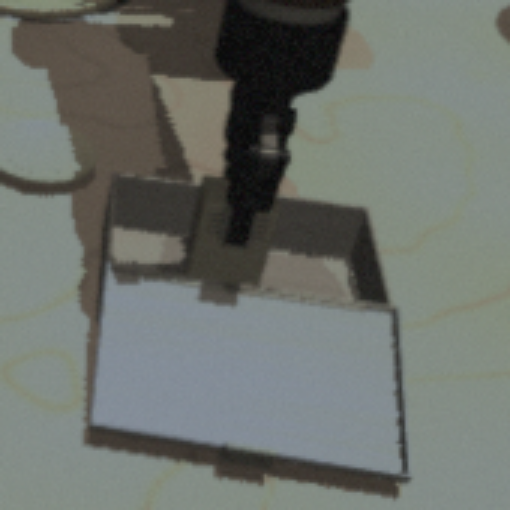

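The refill is inside the tin, at crop (235,240). I'll lower it gently to the floor.

```bash
(python3 -m creep '[0,0,-5,0,0,0,0,0]'; python3 -m creep '[0,0,-4,0,0,0,0,0]';python3 -m creep '[0,0,-3,0]';python3 -m creep '[0,0,-2,0]') |grep -v tool_rot
```

```text
clock: 10.3
position: [0.4862, 0.2676, 0.0744]
ft_force: [-1.1, 0.8, -1.1]
finger_gap: 0.0364
clock: 10.5
position: [0.4869, 0.2678, 0.071]
ft_force: [-1.3, -0.3, -1.0]
finger_gap: 0.0366
clock: 10.6
position: [0.4874, 0.268, 0.0684]
ft_force: [1.0, -0.2, -1.0]
finger_gap: 0.0364
clock: 10.7
position: [0.4873, 0.268, 0.0661]
ft_force: [-0.5, -0.0, -0.8]
finger_gap: 0.0364
```

```bash
(python3 -m creep '[-2,0,-2,0]'; python3 -m creep '[-1,0,-2,0]';python3 -m creep '[-1,0,-2,0]') |grep -v tool_rot
```

```text
clock: 10.8
position: [0.4854, 0.2681, 0.064]
ft_force: [-0.8, 0.0, -0.7]
finger_gap: 0.0363
clock: 10.9
position: [0.4842, 0.268, 0.0624]
ft_force: [-4.2, -2.6, 16.4]
finger_gap: 0.0364
clock: 11.0
position: [0.4842, 0.2681, 0.0624]
ft_force: [-5.0, -4.3, 19.7]
finger_gap: 0.036
```

Contact felt at the expected height. I'll ease off, open part-way and rise.

```bash
(python3 -m creep '[0,0,1,0]'; python3 -m creep '[0,0,0,0,0,0,0,0,0,0,0,0]' -0.2; python3 -m creep '[0,0,0,0]' ) ; python3 -c "
from h import *
snap('scene','scene5.png')
a=cv2.imread('pics/scene5.png')[130:300,370:540]; cv2.imwrite('pics/z8.png',cv2.resize(a,None,fx=3,fy=3))"
```

```text
clock: 11.1
position: [0.4844, 0.2681, 0.064]
tool_rot: [[-0.155, 0.987, 0.042], [0.988, 0.155, 0.003], [-0.004, 0.042, -0.999]]
ft_force: [0.0, 0.7, -0.7]
finger_gap: 0.036
clock: 11.4
position: [0.4847, 0.2684, 0.0642]
tool_rot: [[-0.155, 0.987, 0.043], [0.988, 0.155, 0.003], [-0.004, 0.043, -0.999]]
ft_force: [0.1, 0.3, 0.3]
finger_gap: 0.051
clock: 11.5
position: [0.4845, 0.2683, 0.064]
tool_rot: [[-0.155, 0.987, 0.043], [0.988, 0.155, 0.003], [-0.004, 0.043, -0.999]]
ft_force: [-0.1, -0.6, -0.6]
finger_gap: 0.0515
```

View pics/z8.png

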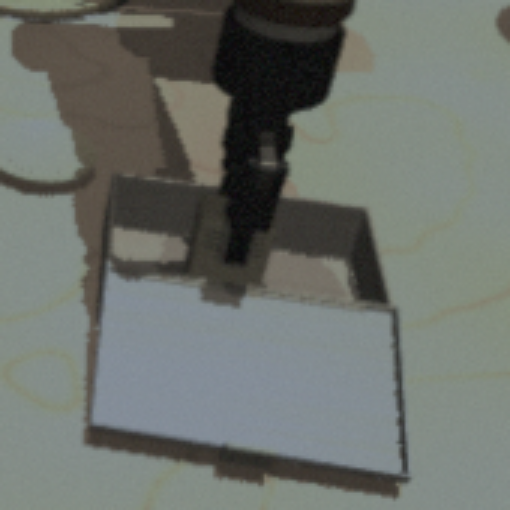

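```bash
(python3 -m creep '[0,0,10,0,0,0,20,0,0,0,25,0,0,0,35,0,0,0,40,0,0,0,0,0]'; python3 -m creep '[2,-38,1,-2,2,-38,1,-2,2,-38,1,-2,2,-38,1,-2,2,-38,1,-2,2,-38,1,-2,2,-38,1,-2,2,-38,1,-2,2,-38,1,-2,2,-38,1,-2,2,-38,0,-2,2,-38,0,-2,2,-38,0,-2,2,-35,0,0,0,0,0,0,0,0,0,0]' -1 ) ; python3 - <<'E'
from h import *
np.set_printoptions(precision=4,suppress=True)
for n in("top","scene"):
    snap(n,n+"6.png")
    for k in("used_center","fresh_center","tong","mouth","lift_top"):
        print(n,k,[(w(n,r["position"]).round(4),round(r["p"],2)) for r in place_of(k,n)[:3]])
E
```

```text
clock: 12.15
position: [0.4826, 0.2678, 0.2004]
tool_rot: [[-0.155, 0.987, 0.04], [0.988, 0.155, 0.002], [-0.004, 0.04, -0.999]]
ft_force: [0.1, 0.3, 0.7]
finger_gap: 0.051
clock: 13.75
position: [0.5074, -0.2813, 0.2168]
tool_rot: [[0.309, 0.95, 0.048], [0.951, -0.309, -0.019], [-0.003, 0.051, -0.999]]
ft_force: [-0.1, 0.2, 0.3]
finger_gap: 0.0857
top used_center [(array([0.4844, 0.2679, 0.0397]), 0.67), (array([ 0.6124, -0.1245,  0.0344]), 0.63)]
top fresh_center [(array([ 0.5125, -0.3015,  0.045 ]), 0.84), (array([ 0.6527, -0.2909,  0.0367]), 0.79)]
top tong [(array([ 0.5093, -0.2136,  0.0121]), 0.64)]
top mouth [(array([0.5579, 0.0051, 0.0845]), 0.96)]
top lift_top [(array([0.5645, 0.0105, 0.0532]), 0.77)]
scene used_center [(array([ 0.6162, -0.1203,  0.0377]), 0.8), (array([0.4887, 0.2694, 0.0398]), 0.58)]
scene fresh_center [(array([ 0.6539, -0.2852,  0.0389]), 0.9), (array([ 0.5129, -0.3043,  0.0499]), 0.81)]
scene tong [(array([ 0.5098, -0.2123,  0.0083]), 0.56), (array([ 0.3845, -0.0809,  0.0039]), 0.48)]
scene mouth [(array([0.5669, 0.0153, 0.0859]), 0.71)]
scene lift_top [(array([0.5694, 0.0118, 0.0516]), 0.46)]
```

View pics/scene6.png

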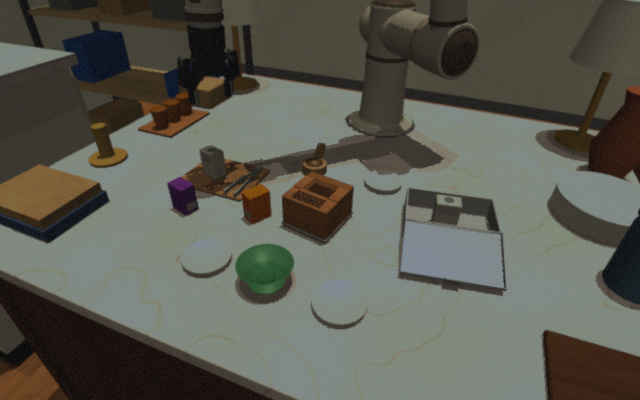

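View pics/top6.png

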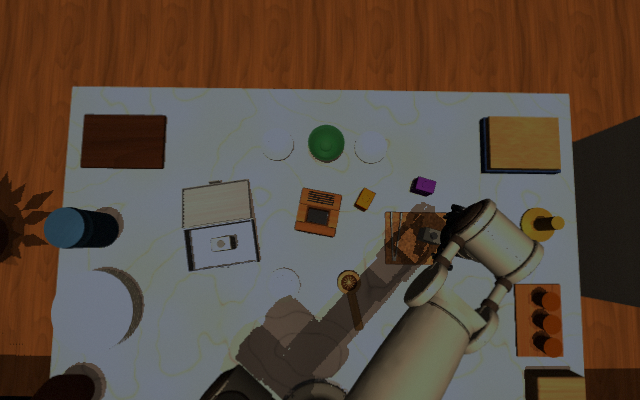

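Used refill stands upright in the tin: top view (223,242), network (0.484, 0.268, 0.040), which agrees with where the arm let go. The shaft is empty at (322,215). Fresh is still at (432,236), near (0.5125, −0.302). Descending on it.

```bash
(python3 -m creep '[4,-15,-30,1,0,-5,-30,0,0,0,-30,0,0,0,-20,0,0,0,0,0]'; python3 -m creep '[0,0,0,0]')
```

```text
clock: 14.85
position: [0.5129, -0.3021, 0.1058]
tool_rot: [[0.29, 0.956, 0.053], [0.957, -0.289, -0.022], [-0.006, 0.057, -0.998]]
ft_force: [-0.7, -0.3, 0.3]
finger_gap: 0.0857
clock: 14.95
position: [0.5131, -0.3022, 0.1062]
tool_rot: [[0.29, 0.955, 0.053], [0.957, -0.289, -0.022], [-0.006, 0.057, -0.998]]
ft_force: [-0.0, -0.3, 0.2]
finger_gap: 0.0851
```

```bash
(python3 -m creep '[-1,0,-14,0,-1,0,-12,0,0,0,-8,0,0,0,0,0]'; python3 -m creep '[0,0,0,0]')
```

```text
clock: 15.35
position: [0.5126, -0.3035, 0.073]
tool_rot: [[0.29, 0.955, 0.057], [0.957, -0.289, -0.026], [-0.009, 0.062, -0.998]]
ft_force: [0.2, 0.3, -0.7]
finger_gap: 0.0847
clock: 15.45
position: [0.5127, -0.3036, 0.0731]
tool_rot: [[0.29, 0.955, 0.057], [0.957, -0.289, -0.026], [-0.009, 0.063, -0.998]]
ft_force: [0.3, -0.2, 0.6]
finger_gap: 0.0855
```

```bash
(python3 -m creep '[0,1,-2,0,0,0,0,0]'; python3 -m creep '[0,0,0,0,0,0,0,0,0,0,0,0,0,0,0,0,0,0,0,0]' 1 30; python3 -m creep '[0,0,0,0,0,0,0,0]'; python3 -m creep '[0,0,8,0,0,0,15,0,0,0,20,0,0,0,0,0]'; python3 -m creep '[0,0,40,0,0,0,30,0,0,0,0,0,0,0,0,0]')
```

```text
clock: 15.65
position: [0.513, -0.3028, 0.0716]
tool_rot: [[0.29, 0.955, 0.058], [0.957, -0.289, -0.027], [-0.009, 0.063, -0.998]]
ft_force: [-0.5, -0.7, -0.0]
finger_gap: 0.0853
clock: 16.15
position: [0.5136, -0.3032, 0.0728]
tool_rot: [[0.29, 0.955, 0.059], [0.957, -0.289, -0.028], [-0.01, 0.065, -0.998]]
ft_force: [0.7, -0.2, 0.1]
finger_gap: 0.0363
clock: 16.35
position: [0.5136, -0.3033, 0.0727]
tool_rot: [[0.29, 0.955, 0.059], [0.957, -0.289, -0.028], [-0.01, 0.065, -0.998]]
ft_force: [-0.2, 0.8, 0.5]
finger_gap: 0.0363
clock: 16.75
position: [0.5133, -0.303, 0.1187]
tool_rot: [[0.29, 0.955, 0.059], [0.957, -0.289, -0.028], [-0.01, 0.065, -0.998]]
ft_force: [1.0, -1.2, -0.2]
finger_gap: 0.0364
clock: 17.15
position: [0.5123, -0.302, 0.1899]
tool_rot: [[0.29, 0.955, 0.058], [0.957, -0.289, -0.027], [-0.009, 0.063, -0.998]]
ft_force: [0.8, -0.7, -3.0]
finger_gap: 0.0363
```

```bash
(python3 -m creep '[5,26,0,0.6,5,26,0,0.6,5,26,0,0.6,5,26,0,0.6,5,26,0,0.6,5,26,0,0.6,5,26,0,0.6,5,26,0,0.6,5,26,0,0.6,5,26,0,0.6,2,26,0,0.6,0,0,0,0,0,0,0,0]'; python3 -m creep '[0,0,0,0]') ; python3 - <<'E'
from h import *
np.set_printoptions(precision=4,suppress=True)
snap("scene","scene7.png")
for k in("fresh_center","mouth","lift_top"):
  print(k,[(w("scene",r["position"]).round(4),round(r["p"],2)) for r in place_of(k,"scene")[:3]])
a=cv2.imread('pics/scene7.png')[80:250,230:400]; cv2.imwrite('pics/z9.png',cv2.resize(a,None,fx=3.5,fy=3.5))
t=cv2.imread("pics/top6.png")
cv2.imwrite("pics/z10.png",cv2.resize(cv2.convertScaleAbs(t[180:245,285:350],alpha=1.8),None,fx=9,fy=9,interpolation=cv2.INTER_CUBIC))
E
```

```text
clock: 18.45
position: [0.5516, -0.0004, 0.1616]
tool_rot: [[0.176, 0.984, 0.023], [0.984, -0.176, -0.006], [-0.002, 0.024, -1.0]]
ft_force: [0.1, -0.1, -1.5]
finger_gap: 0.0366
clock: 18.55
position: [0.5509, -0.0007, 0.1604]
tool_rot: [[0.176, 0.984, 0.021], [0.984, -0.176, -0.006], [-0.002, 0.022, -1.0]]
ft_force: [-0.3, -0.7, -1.0]
finger_gap: 0.0365
fresh_center [(array([0.5497, 0.0027, 0.1319]), 0.79), (array([ 0.6549, -0.2845,  0.0384]), 0.77)]
mouth [(array([0.5643, 0.0128, 0.0875]), 0.58), (array([0.4855, 0.2708, 0.0387]), 0.5)]
lift_top [(array([0.5674, 0.0134, 0.0535]), 0.39)]
```

View pics/z9.png

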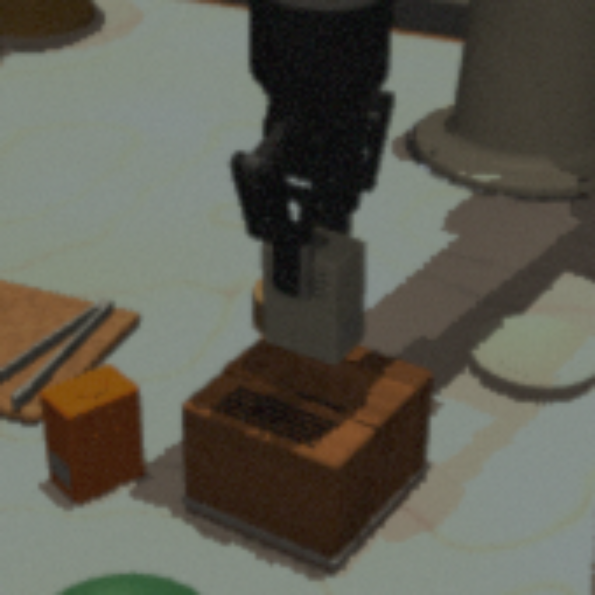

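View pics/z10.png

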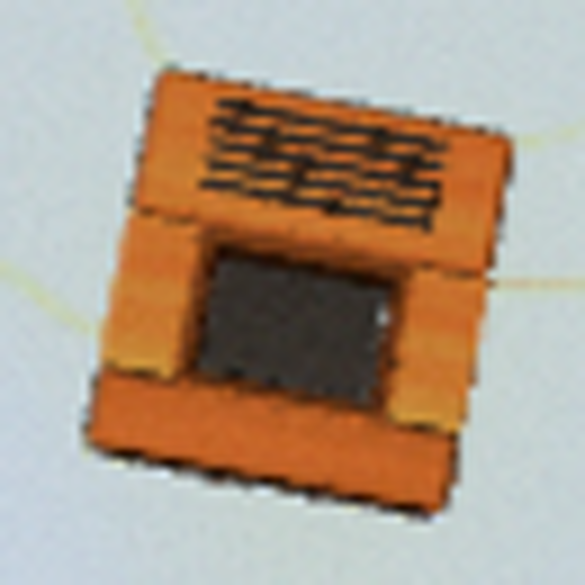

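```bash
python3 - <<'E'
from h import *
np.set_printoptions(precision=4,suppress=True)
T=lambda a:[(285+(x+.5)/9-.5,180+(y+.5)/9-.5) for x,y in a]
q=T([(215,258),(398,280),(380,408),(195,380)])
for z in(.053,.074): P=ray("top",q,z); print(z,P[:,:2].tolist(),P.mean(0))
q=T([(160,70),(513,140),(438,505),(92,435)]); P=ray("top",q,.082); P[:,:2]
# local centre of deck = (+.010,0)
m=P.mean(0)[:2]; a=np.radians(-10.3); print("deck",P[:,:2].tolist(),m-0.010*np.array([np.cos(a),np.sin(a)]))
e=P[1]-P[0]; f=P[2]-P[3]; print([np.degrees(np.arctan2(v[0],-v[1])) for v in(e,f)], np.linalg.norm(e),np.linalg.norm(P[3]-P[0]))
g=P[0]-P[3]; h=P[1]-P[2]; print([np.degrees(np.arctan2(v[1],v[0])) for v in(g,h)])
E
```

```text
0.053 [[0.583809265630938, 0.03330848417722824], [0.5776809485950117, -0.022911705191924432], [0.5383595887493442, -0.01772512134263208], [0.5462931404246514, 0.03892209927227565]] [0.5615 0.0079 0.053 ]
0.074 [[0.5819161191358981, 0.03294503522430068], [0.5759070608266516, -0.022181093873728047], [0.5373509054048118, -0.017095442365575704], [0.5451300679933113, 0.03844940783329836]] [0.5601 0.008  0.074 ]
deck [[0.6376559776267139, 0.05006727712387032], [0.6177562456562988, -0.05606582519668398], [0.5083829334973463, -0.034317081581736325], [0.528005707443413, 0.06861755872657797]] [0.5631 0.0089]
[np.float64(-10.619538084282752), np.float64(-10.792986200994958)] 0.10798256683687237 0.11120833916038236
[np.float64(-9.602197896690939), np.float64(-11.246492273219278)]
```

```bash
(python3 -m creep '[7,5,0,0,7,5,0,0,0,0,0,0]'; python3 -m creep '[0,0,0,0]') ; python3 - <<'E'
from h import *
snap("scene","scene8.png")
a=cv2.imread('pics/scene8.png')[80:250,230:400]; cv2.imwrite('pics/z11.png',cv2.resize(a,None,fx=3.5,fy=3.5,interpolation=cv2.INTER_CUBIC))
E
```

```text
clock: 19.05
position: [0.5673, 0.0084, 0.1621]
tool_rot: [[0.179, 0.984, 0.025], [0.984, -0.179, -0.006], [-0.002, 0.026, -1.0]]
ft_force: [0.4, -0.2, -1.1]
finger_gap: 0.0364
clock: 19.15
position: [0.5677, 0.0085, 0.1622]
tool_rot: [[0.179, 0.984, 0.025], [0.984, -0.179, -0.006], [-0.002, 0.026, -1.0]]
ft_force: [-0.1, 0.1, -1.6]
finger_gap: 0.0364
```

View pics/z11.png

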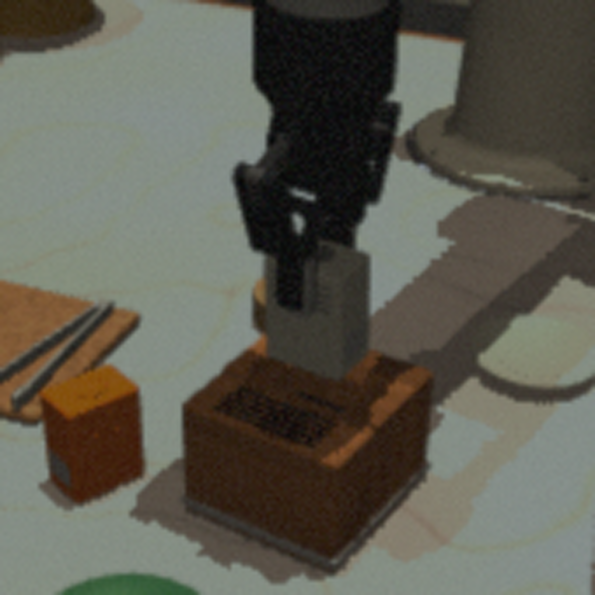

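```bash
(python3 -m creep '[-2,1,-7,0,0,0,0,0]'; python3 -m creep '[-1,0,-7,0]';python3 -m creep '[-1,0,-5,0]'; python3 -m creep '[0,0,-4,0]') | grep -v gap
```

```text
clock: 19.4
position: [0.5653, 0.0096, 0.1546]
tool_rot: [[0.179, 0.984, 0.025], [0.984, -0.179, -0.006], [-0.002, 0.026, -1.0]]
ft_force: [-0.8, -0.2, -1.8]
clock: 19.5
position: [0.565, 0.0095, 0.1483]
tool_rot: [[0.179, 0.984, 0.027], [0.984, -0.179, -0.007], [-0.002, 0.028, -1.0]]
ft_force: [1.0, 0.7, -0.8]
clock: 19.6
position: [0.5633, 0.0095, 0.1422]
tool_rot: [[0.179, 0.984, 0.026], [0.984, -0.179, -0.006], [-0.002, 0.027, -1.0]]
ft_force: [0.1, 0.1, -0.8]
clock: 19.7
position: [0.5629, 0.0095, 0.1375]
tool_rot: [[0.179, 0.984, 0.025], [0.984, -0.179, -0.006], [-0.002, 0.026, -1.0]]
ft_force: [-0.4, 0.3, -1.4]
```

```bash
(python3 -m creep '[2,0,-2,0]'; python3 -m creep '[0,0,-3,0]';python3 -m creep '[0,0,-3,0]') | grep -v gap
```

```text
clock: 19.8
position: [0.5646, 0.0095, 0.1348]
tool_rot: [[0.179, 0.984, 0.024], [0.984, -0.179, -0.006], [-0.002, 0.025, -1.0]]
ft_force: [-0.4, 0.4, -1.6]
clock: 19.9
position: [0.5649, 0.0095, 0.1316]
tool_rot: [[0.179, 0.984, 0.025], [0.984, -0.179, -0.006], [-0.002, 0.025, -1.0]]
ft_force: [0.1, -0.7, -0.6]
clock: 20.0
position: [0.5649, 0.0095, 0.1283]
tool_rot: [[0.179, 0.984, 0.025], [0.984, -0.179, -0.006], [-0.002, 0.025, -1.0]]
ft_force: [0.2, 0.2, -1.0]
```

In the shaft, no side force. Continuing.

```bash
(python3 -m creep '[0,0,-4,0]'; python3 -m creep '[0,0,-3,0]';python3 -m creep '[0,0,-3,0]') | grep -v gap
```

```text
clock: 20.1
position: [0.5651, 0.0094, 0.1242]
tool_rot: [[0.179, 0.984, 0.025], [0.984, -0.179, -0.006], [-0.002, 0.026, -1.0]]
ft_force: [-0.5, 0.6, -1.4]
clock: 20.2
position: [0.5649, 0.0095, 0.1207]
tool_rot: [[0.179, 0.984, 0.025], [0.984, -0.179, -0.006], [-0.002, 0.025, -1.0]]
ft_force: [-0.4, -0.8, -1.9]
clock: 20.3
position: [0.565, 0.0095, 0.1175]
tool_rot: [[0.179, 0.984, 0.025], [0.984, -0.179, -0.006], [-0.002, 0.025, -1.0]]
ft_force: [-0.2, -0.2, -1.6]
```

```bash
(python3 -m creep '[0,0,-2,0]'; python3 -m creep '[0,0,-2,0]') | grep -v gap
```

```text
clock: 20.4
position: [0.565, 0.0096, 0.1154]
tool_rot: [[0.179, 0.984, 0.024], [0.984, -0.179, -0.006], [-0.002, 0.025, -1.0]]
ft_force: [-1.8, 0.3, 4.9]
clock: 20.5
position: [0.5651, 0.0097, 0.1138]
tool_rot: [[0.179, 0.984, 0.025], [0.984, -0.179, -0.006], [-0.001, 0.025, -1.0]]
ft_force: [-1.6, 0.2, 4.3]
```

The refill stands on the lift. I'll open, rise, close and press.

```bash
(python3 -m creep '[0,0,0,0,0,0,0,0,0,0,0,0,0,0,0,0]' -0.6;  python3 -m creep '[0,0,15,0,0,0,25,0,0,0,20,0,0,0,0,0]'; python3 -m creep '[0,0,0,0,0,0,0,0,0,0,0,0,0,0,0,0,0,0,0,0]' 1) ; python3 - <<'E'
from h import *
np.set_printoptions(precision=4,suppress=True)
snap("scene","scene9.png")
for k in("fresh_center","mouth"):
  print(k,[(w("scene",r["position"]).round(4),round(r["p"],2)) for r in place_of(k,"scene")[:3]])
a=cv2.imread('pics/scene9.png')[80:250,230:400]; cv2.imwrite('pics/z12.png',cv2.resize(a,None,fx=3.5,fy=3.5,interpolation=cv2.INTER_CUBIC))
E
```

```text
clock: 20.9
position: [0.5656, 0.0094, 0.114]
tool_rot: [[0.179, 0.984, 0.026], [0.984, -0.179, -0.006], [-0.002, 0.027, -1.0]]
ft_force: [0.1, 1.1, -0.7]
finger_gap: 0.0682
clock: 21.3
position: [0.5655, 0.0094, 0.1784]
tool_rot: [[0.179, 0.983, 0.027], [0.984, -0.179, -0.007], [-0.002, 0.027, -1.0]]
ft_force: [0.9, -0.3, -0.0]
finger_gap: 0.0686
clock: 21.8
position: [0.5641, 0.0096, 0.1761]
tool_rot: [[0.179, 0.984, 0.023], [0.984, -0.179, -0.006], [-0.002, 0.024, -1.0]]
ft_force: [-0.5, 0.1, -0.2]
finger_gap: 0.0003
fresh_center [(array([ 0.6512, -0.2858,  0.0406]), 0.86), (array([0.5633, 0.0091, 0.0923]), 0.72)]
mouth [(array([0.5666, 0.0136, 0.0841]), 0.7)]
```

View pics/z12.png

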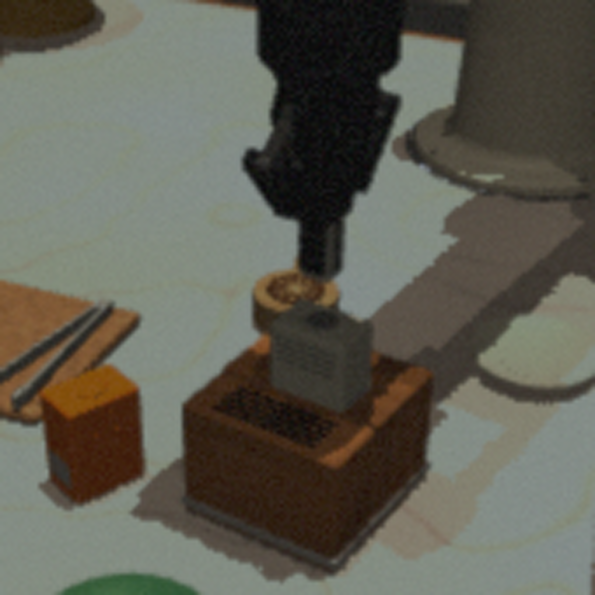

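The fresh refill is upright in the bay, popped up (crop 322,355), and the closed tip is above its dot. Pressing.

```bash
(python3 -m creep '[0,0,-10,0,0,0,-10,0,0,0,-6,0]'; python3 -m creep '[0,0,-4,0]';python3 -m creep '[0,0,-4,0]';python3 -m creep '[-1,0,-4,0]';python3 -m creep '[-1,0,-4,0]') | grep -v tool_rot
```

```text
clock: 22.25
position: [0.5648, 0.0095, 0.1491]
ft_force: [-0.5, -0.3, -0.2]
finger_gap: -0.0003
clock: 22.35
position: [0.5643, 0.0096, 0.144]
ft_force: [0.4, 0.2, 4.6]
finger_gap: 0.0002
clock: 22.45
position: [0.5645, 0.0095, 0.14]
ft_force: [-0.2, 0.8, 4.7]
finger_gap: 0.0003
clock: 22.55
position: [0.5642, 0.0095, 0.1364]
ft_force: [0.3, 1.4, 5.7]
finger_gap: -0.0003
clock: 22.65
position: [0.5642, 0.0095, 0.1332]
ft_force: [0.8, 1.2, 6.3]
finger_gap: -0.0002
```

```bash
(python3 -m creep '[0,0,-4,0]';python3 -m creep '[-1,0,-4,0]';python3 -m creep '[-1,0,-4,0]';python3 -m creep '[-1,0,-4,0]') | grep -v tool_rot
```

```text
clock: 22.75
position: [0.5647, 0.0095, 0.1299]
ft_force: [-2.5, 0.2, 7.5]
finger_gap: -0.0001
clock: 22.85
position: [0.5644, 0.0094, 0.1268]
ft_force: [-2.1, 0.4, 6.3]
finger_gap: 0.0001
clock: 22.95
position: [0.5642, 0.0095, 0.1237]
ft_force: [-1.7, 0.7, 6.1]
finger_gap: -0.0001
clock: 23.05
position: [0.5641, 0.0095, 0.1207]
ft_force: [1.1, 1.2, 6.0]
finger_gap: -0.0001
```

```bash
(python3 -m creep '[0,0,-3,0]';python3 -m creep '[-1,0,-3,0]') | grep -v tool_rot
```

```text
clock: 23.15
position: [0.5646, 0.0095, 0.1185]
ft_force: [-2.0, 0.0, 7.2]
finger_gap: -0.0001
clock: 23.25
position: [0.5643, 0.0094, 0.1165]
ft_force: [-2.1, 0.8, 7.1]
finger_gap: -0.0002
```

```bash
(python3 -m creep '[-1,0,-3,0]';python3 -m creep '[-1,0,-3,0]') | grep -v tool_rot
```

```text
clock: 23.35
position: [0.564, 0.0095, 0.1145]
ft_force: [-2.0, 0.9, 7.0]
finger_gap: 0.0
clock: 23.45
position: [0.5639, 0.0095, 0.1126]
ft_force: [-0.4, 0.1, 6.4]
finger_gap: -0.0002
```

```bash
(python3 -m creep '[-1,0,-3,0]') | grep -v tool_rot
```

```text
clock: 23.55
position: [0.5639, 0.0095, 0.1108]
ft_force: [-1.6, 1.3, 8.0]
finger_gap: -0.0
```

```bash
(python3 -m creep '[-1,0,-3,0]') | grep -v tool_rot
```

```text
clock: 23.65
position: [0.5639, 0.0095, 0.1091]
ft_force: [-2.2, 0.8, 7.5]
finger_gap: -0.0003
```

```bash
(python3 -m creep '[-1,0,-3,0]') | grep -v tool_rot
```

```text
clock: 23.75
position: [0.5639, 0.0095, 0.1075]
ft_force: [-1.5, 1.9, 8.2]
finger_gap: 0.0001
```

```bash
(python3 -m creep '[-1,0,-3,0]') | grep -v tool_rot
```

```text
clock: 23.85
position: [0.5641, 0.0094, 0.1063]
ft_force: [-4.1, 2.2, 16.6]
finger_gap: 0.0001
```

```bash
(python3 -m creep '[-1,0,-3,0]') | grep -v tool_rot
```

```text
clock: 23.95
position: [0.5649, 0.0093, 0.1062]
ft_force: [-4.9, 1.5, 20.4]
finger_gap: 0.0002
```

Firm stop at 16–20 N. Letting go and looking.

```bash
(python3 -m creep '[0,0,15,0,0,0,30,0,0,0,40,0,-20,-20,40,0,-40,-20,20,0,-40,-20,0,0,-40,-30,0,0,0,0,0,0,0,0,0,0]') ; python3 - <<'E'
from h import *
np.set_printoptions(precision=4,suppress=True)
for n in("top","scene"):
  snap(n,n+"10.png")
  for k in("fresh_center","used_center","mouth","tong","dish","mould"):
    print(n,k,[(w(n,r["position"]).round(4),round(r["p"],2)) for r in place_of(k,n)[:3]])
a=cv2.imread('pics/scene10.png')[110:280,250:420]; b=cv2.imread('pics/scene0.png')[110:280,250:420];cv2.imwrite('pics/z13.png',cv2.resize(np.hstack([b,a]),None,fx=2.3,fy=2.3,interpolation=cv2.INTER_CUBIC))
E
```

```text
clock: 24.85
position: [0.4192, -0.0835, 0.2555]
tool_rot: [[0.178, 0.982, 0.062], [0.984, -0.177, -0.014], [-0.002, 0.063, -0.998]]
ft_force: [1.2, -0.4, -0.3]
finger_gap: -0.0002
top fresh_center [(array([ 0.6523, -0.2916,  0.0389]), 0.81), (array([0.5607, 0.0118, 0.0645]), 0.77), (array([ 0.7765, -0.0089,  0.0017]), 0.64)]
top used_center [(array([0.4861, 0.2683, 0.0394]), 0.78), (array([ 0.6142, -0.1229,  0.0363]), 0.73), (array([0.5618, 0.0122, 0.0623]), 0.62)]
top mouth [(array([0.5617, 0.0094, 0.0844]), 0.9)]
top tong [(array([ 0.5091, -0.2127,  0.0095]), 0.74)]
top dish [(array([ 0.7751, -0.0067,  0.0005]), 0.71), (array([ 0.5051, -0.2795,  0.0023]), 0.44)]
top mould []
scene fresh_center [(array([ 0.6541, -0.2848,  0.0401]), 0.83), (array([0.5632, 0.0126, 0.0664]), 0.72)]
scene used_center [(array([0.4862, 0.269 , 0.0414]), 0.68), (array([ 0.6158, -0.1187,  0.0353]), 0.68)]
scene mouth [(array([0.5668, 0.0151, 0.0855]), 0.93)]
scene tong [(array([ 0.5111, -0.2096,  0.0122]), 0.89)]
scene dish [(array([ 0.7681, -0.0139,  0.0039]), 0.94)]
scene mould [(array([ 0.3859, -0.0815,  0.0021]), 0.94), (array([ 0.5082, -0.2127,  0.0112]), 0.58)]
```

View pics/z13.png

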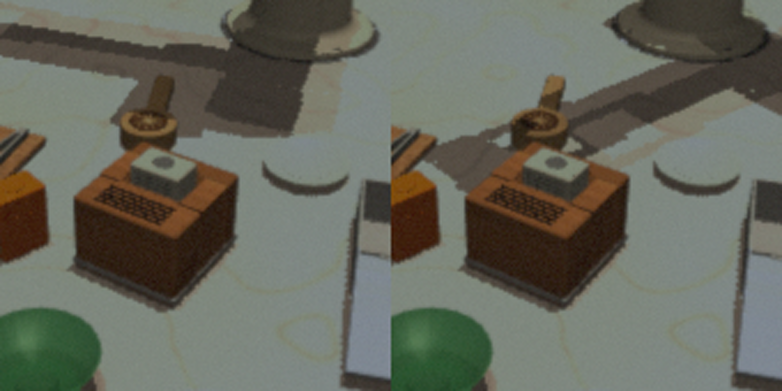

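View pics/top10.png

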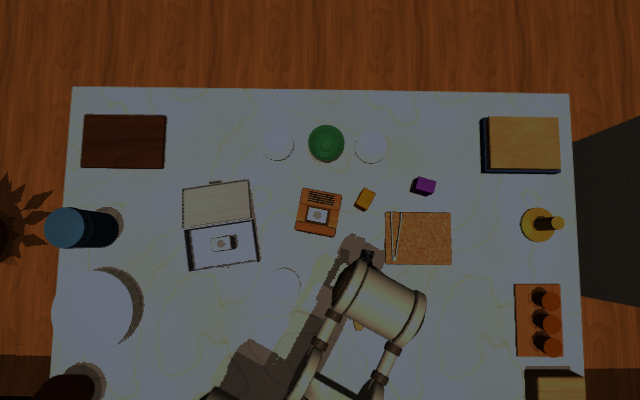

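The fresh refill is held down at the same height as the used one was at the start (right crop (555,172) against left (163,172)). The used refill stands in the tin at top-view (223,242), and the bystanders are unmoved. Handing in.

```bash
python3 -m creep '[0,0,0,0,0,0,0,0]'; python3 -c "
from bench import env
print(env.sign_off())"
```

```text
clock: 25.75
position: [0.4197, -0.0829, 0.2554]
tool_rot: [[0.176, 0.983, 0.061], [0.984, -0.175, -0.013], [-0.002, 0.062, -0.998]]
ft_force: [0.2, -0.1, -0.5]
finger_gap: -0.0003
the job is handed in; nothing more can be done
None
```

The job is done and handed in at about 26 s of the 67 s allowed; the system gives no verdict.

- **Used refill:** I pressed it to the stop (about 20 N on the wrist sensor) and it popped up. I then took it out and set it down in the tin with about 20 N of contact. It now stands upright at about (0.486, 0.268), well inside the walls.
- **Fresh refill:** I slid it into the bay and pressed it to a firm stop, about 16 N and then 20 N. Those presses were above the 12–15 N advised but below the 25 N limit.
- **Last checks:** Both cameras put the fresh refill's centre 0.065–0.066 m high, where 0.065 is nominal for held down. It looks the same as the used one did at the start. The network positions for it differ from my bay axis by about 1–4 mm, within their usual error. The tong, dish, mould and saucers look unmoved, and the arm is clear with about zero force.
- **Irregularity:** the tool tilted by up to about 3.7° during the moves, which can't be corrected with these commands. It caused no side force when the fresh refill went in.

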